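# Clear the fixture and offer up the lamp arm

### The job

Pick up the scraper block and wipe the three loose casting stubs off the fixture plate into its catch tray, touching them with the scraper only, and stand the scraper back on the bench away from the fixture. Then lift the cast lamp arm by its balance point and finish while holding it level and still in the gripper, lined up about 7 cm clear above the fixture plate, its round flange over the round seat and its small end over the fork. Do not put the arm down or let go, keep it level all the way, and leave the other things on the bench alone.

Things in the scene. Friction and masses are not known exactly. Their poses are not given: they have to be found in the camera images.
- fixture: bolted-down dark steel fixture plate 270 (x) x 130 (y) mm, 30 mm high. Origin at the centre of its underside, on the bench; z up. Its top face, at z = 30 mm, carries a round seat at x = -100 mm and a two-post fork at x = +100 mm (y = 0 both); the strip between them, x -67 to +92 mm, is flat and bare but for the stubs. A catch tray is fixed along its +y side
- seat (a point): centre of the top of the fixture's round steel seat, a disc of diameter 66 mm standing 8 mm above the plate's top (38 mm above the bench)
- tray (a point): centre of the floor of the fixture's open catch tray, 4 mm above the bench, at fixture x +10, y +98 mm. The tray spans fixture x -80 to +100 and y 65 to 133 mm; its thin rim walls are 20 mm high, 10 mm lower than the plate's top; stubs pushed over the plate's +y edge drop in
- fork (a point): point on the plate's top midway between the fork's two steel posts (each 16 x 12 mm, 24 mm high, 32 mm gap between them, at fixture x = +100, y = -22 and +22 mm)
- scraper: the loose scraper block, 0.11 to 0.19 kg, standing on the bench: a black foot 30 (x) x 100 (y) x 14 mm high with a light wooden grip block 24 (x) x 40 (y) mm on its middle, reaching from 14 to 64 mm above the underside. Same front and back. Origin at the centre of its underside, z up; it scrapes with its 100 mm wide side, moving along its x axis
- lamp_arm: cast aluminium lamp arm, 0.3 to 0.45 kg, lying level. Flange (diameter 60, 12 mm high) with hub (diameter 40, top at 42 mm) at x = -100 mm; bar 14 mm wide (y), z 13 to 31 mm, along x; small round end (diameter 24, 34 mm high) at x = +100. Origin midway, at underside level; z up. It balances at x = -43 mm. In place, its origin is straight above the fixture's and its x axis points the same way
- flange (a point): centre of the underside of the lamp arm's round flange
- balance (a point): the lamp arm's balance point, in the middle of the bar's section, 57 mm from the flange's centre towards the small end and 22 mm above the undersides
- stub1: a loose broken-off casting stub, a small bare aluminium lump 20 x 15 mm and 13 mm high, 12 g, lying on the clear middle strip of the fixture plate between the seat and the fork; origin at the centre of its underside, z up
- stub2: a loose broken-off casting stub, a small bare aluminium lump 20 x 15 mm and 13 mm high, 12 g, lying on the clear middle strip of the fixture plate between the seat and the fork; origin at the centre of its underside, z up
- stub3: a loose broken-off casting stub, a small bare aluminium lump 20 x 15 mm and 13 mm high, 12 g, lying on the clear middle strip of the fixture plate between the seat and the fork; origin at the centre of its underside, z up
- cup: bystander: white plastic cup, 74 mm wide, 90 mm high; origin at the centre of its underside
- shade: bystander: red bell-shaped lamp shade standing mouth down, 150 mm wide, 105 mm high; origin at the centre of its underside
- screwdriver: bystander: screwdriver with a yellow handle lying on the bench near the robot, about 200 mm long; origin under its middle, x axis along it towards the tip
- tape_roll: bystander: roll of paper tape standing on its end face, 90 mm wide, 50 mm high; origin at the centre of its underside

How it is judged:
On the way, in this order (a step that is already met when the one before it is completed fails the run):
1. all three stubs lie in the catch tray, wiped there with the scraper in hand, the lamp arm not yet touched (y of stub1 in the frame of fixture between 0.065 and 0.132 m and x of stub1 in the frame of fixture between -0.08 and 0.1 m and z of each of stub1, stub2, stub3 in the frame of fixture below 0.028 m and y of stub2 in the frame of fixture between 0.065 and 0.132 m and x of stub2 in the frame of fixture between -0.08 and 0.1 m and y of stub3 in the frame of fixture between 0.065 and 0.132 m and x of stub3 in the frame of fixture between -0.08 and 0.1 m and contact force between the fingers and scraper above 1 N and height (world z) of scraper above 0.02 m and distance of lamp_arm from where it was at the start of the episode below 0.01 m), for 0.1 s.
2. the scraper stands upright on the bench, let go, off the fixture (height (world z) of scraper below 0.008 m and angle between scraper's own z axis and vertical below 0.15 rad and contact force between scraper and fixture below 0.05 N and contact force between the fingers and scraper below 0.05 N and linear speed of scraper below 0.03 m/s), for 0.2 s.
3. the lamp arm is gripped within 22 mm of its balance point and lifted level, clear of the bench (contact force between the fingers and lamp_arm above 1 N and angle between lamp_arm's own z axis and vertical below 0.1 rad and x of the grasp point in the frame of lamp_arm between -0.065 and -0.021 m and height (world z) of lamp_arm above 0.03 m), for 0.2 s.
At the end, for the whole second after the job is handed in: Gripper alone holds the arm within 22 mm of its balance point, still, level to 0.1 rad, underside 40-105 mm over the plate, origin within 15 mm above the fixture's, flange within 20 mm of the seat, lines within 0.12 rad; stubs in the tray; scraper upright on the bench, off the fixture (contact force between the fingers and lamp_arm above 1 N and angle between lamp_arm's own z axis and vertical below 0.1 rad and x of the grasp point in the frame of lamp_arm between -0.065 and -0.021 m and z of lamp_arm in the frame of fixture between 0.07 and 0.135 m and horizontal distance between lamp_arm and fixture below 0.015 m and horizontal distance between flange and seat below 0.02 m and angle between the x axis of lamp_arm and the x axis of fixture, either way round below 0.12 rad and linear speed of lamp_arm below 0.02 m/s and angular speed of lamp_arm below 0.1 rad/s and contact force between each of lamp_arm, scraper and fixture below 0.05 N and contact force between lamp_arm and scraper below 0.05 N and contact force between lamp_arm and stub1 below 0.05 N and contact force between lamp_arm and stub2 below 0.05 N and contact force between lamp_arm and stub3 below 0.05 N and height (world z) of scraper below 0.008 m and angle between scraper's own z axis and vertical below 0.15 rad and y of stub1 in the frame of fixture between 0.065 and 0.132 m and x of stub1 in the frame of fixture between -0.08 and 0.1 m and z of each of stub1, stub2, stub3 in the frame of fixture below 0.028 m and y of stub2 in the frame of fixture between 0.065 and 0.132 m and x of stub2 in the frame of fixture between -0.08 and 0.1 m and y of stub3 in the frame of fixture between 0.065 and 0.132 m and x of stub3 in the frame of fixture between -0.08 and 0.1 m); the arm keeps its last pose, push and grip.
It fails at once if a stub is touched by the gripper or the arm, or pushed with the lamp arm (contact force between any of the fingers, the arm, lamp_arm and stub1 above 1 N or contact force between any of the fingers, the arm, lamp_arm and stub2 above 1 N or contact force between any of the fingers, the arm, lamp_arm and stub3 above 1 N).
It fails at once if the lamp arm tips more than 0.3 rad out of level (angle between lamp_arm's own z axis and vertical above 0.3 rad).
It fails at once if the cup, shade, screwdriver or tape roll is moved more than 30 mm (distance of any of cup, shade, screwdriver, tape_roll from where it was at the start of the episode above 0.03 m).
It also fails if it takes over 72 s, if anything falls off the work surface, if the arm or the gripper's body presses on something with over 40 N, if the wrist force passes 120 N, or if a joint passes its speed limit or range.

### The arm

A 6-joint arm with a two-finger parallel gripper is mounted at the origin on the work surface. World frame = base frame: x ahead of the robot, y to its left, z up, the work surface at z = 0. Lengths are in m, angles in rad, forces in N, time in s.
With the tool pointing down it reaches from about 0.4 to 0.825 m from the base axis. Payload 7 kg.
Tool frame: the origin (TCP) lies on the centre line of the jaws, within the pads' length; the fingertips stand 22 mm ahead of it and the grasp point (between the pads) lies 3 mm ahead of it; z points along the fingers, y is the line along which they close (so a half turn about z gives the same grasp; the last joint's range is limited). The gripper opens to 88 mm and grips with 3 to 60 N. Pads are 19 mm wide; open, the fingers measure 130 mm over their backs; the gripper's body (78 mm by 193 mm) begins 47 mm behind the grasp point.
Start: joints at [-0.905, 0.359, 0.012, 0, -1.224, -0.288], TCP at [0.249, -0.627, 0.249] pointing down, gripper open.
Joint ranges: [-3.07, 3.07], [-1.43, 2.12], [-1.02, 1.25], [-3.03, 1.67], [-3.05, -0], [-3.03, 3.03]. Speed limits (rad/s): [2.39, 2.39, 3.01, 3.14, 3.14, 3.14].

### API

Orientations are given as [roll, pitch, yaw] about the fixed x, y, z axes, in that order (R = Rz(yaw) Ry(pitch) Rx(roll)).
In Python, from station import monitor, viewer, order gives the robot as it stands. The module is installed in compiled form; this text tells all that it offers.
- The arm moves only by the tool servo_tool, never from a script. Its argument "targets" is a list of rows, each an object with "angular": the turn, a rotation vector about the tool's x, y, z in degrees, a list of three; "xyz": the shift along the tool's x, y, z in cm, a list of three; "claw": the finger opening in cm, from 0 to 8.76. A call has 1 to 20 rows; each row shifts and turns the commanded pose from where the row before left it, along the tool's axes as they then stand; what a row does not reach is not made up. A row lasts 1/10 s, in which the tool goes at most 50 mm and 8.59 degrees, less where a joint would pass 70% of its speed; a pose out of reach is approached as far as the arm can. A call is refused whole if a number of a shift passes 5 or a number of a turn 8.59, either way. A call with a gripper value outside its range is refused whole. The fingers move at their own pace and stop on an object; "force" is the grip in N (left out, the last holds). Time passes only in rows, so rows that do not move let the fingers close. It gives the time, the measured TCP pose, the force, the opening and the grip force at its end, in the units of the state.
- monitor.get_state(): the state, without advancing time (a new reading comes with each control period).
- viewer.grab_frame(name): name is "scene" or "top" or "wrist"; returns a dict with "color" (384x512x3 uint8, blue, green, red), "fovy" (degrees; the focal length in pixels is half the picture's height over the tangent of half this angle, whatever the lens; pixels are square), "cx", "cy" (the principal point, pixels), "R" (3x3) and "t" (3): a world point X has camera coordinates R X + t. Camera axes: x right, y down, z forward; pixel columns grow to the right and rows downward; lengths in m; the calibration is good to about 2 mm. A picture is of the moment at which its call begins. There is no depth.
- order.job_done(): hands the job in; it is judged then, once.
The state is a dict: "t": time; "q": joint angles; "qd": joint speeds; "joint_efforts": joint torques, N m; "eef_pos": TCP position; "ee_rot": TCP orientation; "force": force on the tool from outside, world axes, zero at the start; "moment": the same for the moment, N m; "width": finger opening in m; "gripper_force": force on a finger pad.
Only numpy, scipy, OpenCV 4.12 (cv2) and the standard library are available. Lean on these libraries where they do the work, as an engineer would, in place of code of your own. Each camera call takes 0.05 s, during which the arm holds its last target. There are 200 camera calls.

## Working session

There is one attempt and no reset: what is moved stays moved. The work goes in short steps, Python scripts to look and compute and a tool call to move; the robot and the scene stay as the last step left them, time stands still between calls to the robot, and variables do not carry over. Pictures are saved under pics/ and viewed, at most 10 in all, crops included, and the job is handed in when it is done.

Besides the shell and the picture viewer there is one more tool, called after "Request:" by a JSON object that holds its "api" and its "payload". servo_tool: Moves the arm, as the interface text tells. Its arguments: {"type":"object","properties":{"targets":{"type":"array"},"force":{"type":"number"}},"required":["targets"]}

```bash
mkdir -p pics; cat > h.py <<'E'
import numpy as np,cv2
from station import monitor,viewer,order
def grab(n,save=None):
    f=viewer.grab_frame(n)
    np.savez(f'pics/{n}.npz',**f)
    if save: cv2.imwrite(f'pics/{save}.png',f['color'])
    return f
def load(n): return dict(np.load(f'pics/{n}.npz'))
def ray(f,px,z):
    px=np.atleast_2d(np.array(px,float)); fl=f['color'].shape[0]/2/np.tan(np.radians(f['fovy'])/2)
    d=np.c_[(px[:,0]-f['cx'])/fl,(px[:,1]-f['cy'])/fl,np.ones(len(px))]@f['R']
    c=-f['R'].T@f['t']; s=(z-c[2])/d[:,2]
    return c+d*s[:,None]
def proj(f,X):
    X=np.atleast_2d(X); fl=f['color'].shape[0]/2/np.tan(np.radians(f['fovy'])/2)
    c=X@f['R'].T+f['t']; return np.c_[c[:,0]/c[:,2]*fl+f['cx'],c[:,1]/c[:,2]*fl+f['cy']]
E
python3 - <<'E'
from h import *
for n in ['top','scene']:
    f=grab(n); print(n,f['fovy'],f['cx'],f['cy'],-f['R'].T@f['t'],f['R'].round(2).tolist())
    cv2.imwrite(f'pics/{n}1.png',cv2.resize(f['color'],(800,600)))
print(monitor.get_state())
E
```

```text
top 46.416264106349274 247.77645702390816 192.84550460266894 [0.40889109 0.04719431 1.32147181] [[0.02, -1.0, 0.0], [-0.99, -0.02, -0.12], [0.12, 0.0, -0.99]]
scene 47.00608106263703 252.87158163836042 191.96860492190675 [ 1.05911945 -0.60871807  0.69372544] [[0.81, 0.59, -0.0], [0.37, -0.51, -0.77], [-0.46, 0.62, -0.63]]
{'t': 0.1, 'q': array([-9.04897708e-01,  3.59310440e-01,  1.11866591e-02, -2.83692958e-04,
       -1.22407492e+00, -2.88128114e-01]), 'qd': array([-0.00136676, -0.00101068,  0.00288758, -0.00143856, -0.00086122,
        0.00180019]), 'joint_efforts': array([-2.69089411e-03, -5.84163451e+01,  2.93751258e+01,  7.01545089e+00,
        1.02048274e-02, -4.81422228e-05]), 'eef_pos': array([ 0.24882939, -0.62705774,  0.24773968]), 'ee_rot': array([ 3.14017230e+00, -1.42816711e-04, -2.76391864e+00]), 'force': array([ 0.15471512, -0.81127074, -0.1066986 ]), 'moment': array([ 0.01491724, -0.00677315, -0.01860278]), 'gripper_force': 0.0, 'width': 0.08789717801536713}
```

View pics/top1.png

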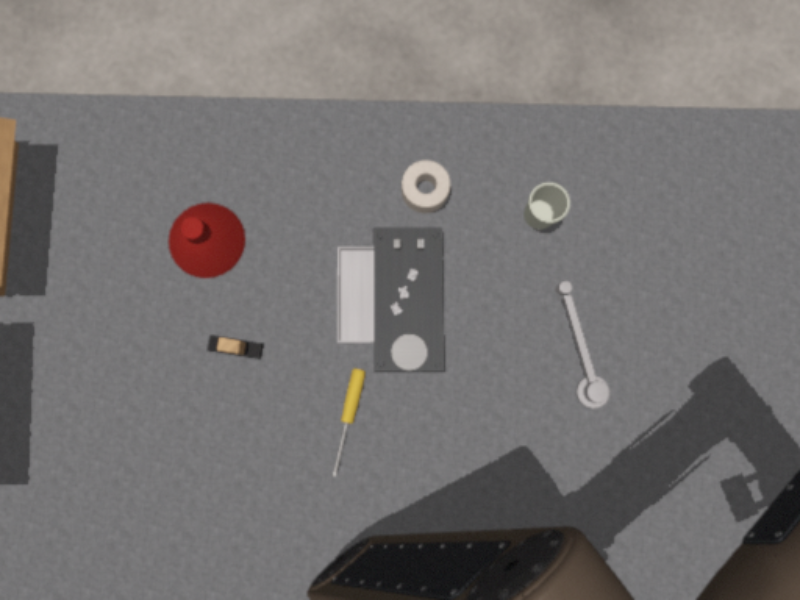

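View pics/scene1.png

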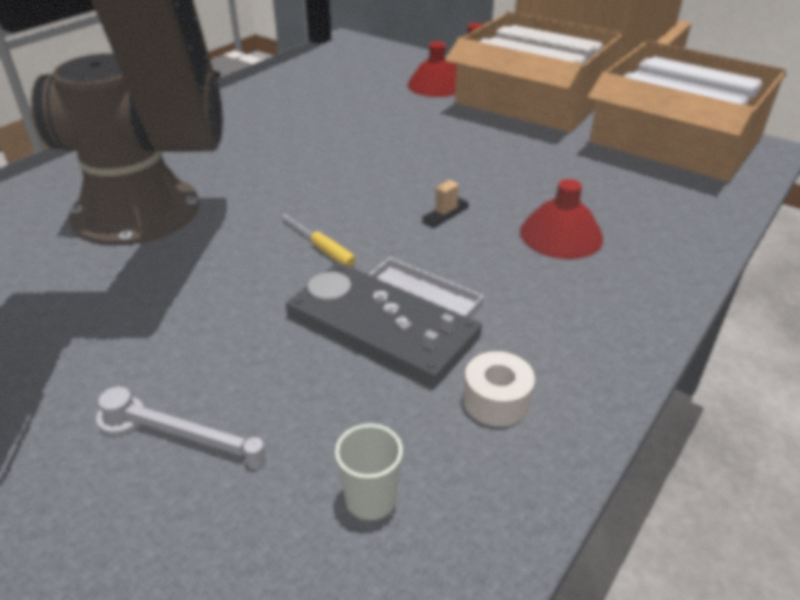

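The top view (800x600) shows the fixture plate at (374–444, 228–372), the seat at (409,352) and the fork posts at (397,243) and (421,243). The stubs are at (412,274), (404,293) and (396,309), and the tray is on the left. The scraper is at (235,347). The lamp arm's flange is at (594,392) and its small end at (566,287). The scene view agrees with this layout.

```bash
python3 - <<'E'
from h import *
f=load('top'); c=f['color'].astype(int); hsv=cv2.cvtColor(f['color'],cv2.COLOR_BGR2HSV)
k=512/800
def comps(m,x0,y0,x1,y1,amin=6):
    M=np.zeros(m.shape,np.uint8); s=np.s_[int(y0*k):int(y1*k),int(x0*k):int(x1*k)]; M[s]=m[s]*255
    cs,_=cv2.findContours(M,cv2.RETR_EXTERNAL,cv2.CHAIN_APPROX_NONE)
    return [q for q in cs if len(q)>=amin]
g=c.mean(2)
print('bench',g[250,150],'plate',g[190,255])
def rep(n,q,z):
    r=cv2.minAreaRect(q); b=cv2.boxPoints(r); w=ray(f,b,z)
    cen=ray(f,[r[0]],z)[0]; e=np.linalg.norm(np.diff(np.r_[w,w[:1]],axis=0),axis=1)[:2]
    ang=np.degrees(np.arctan2(*(w[1]-w[0])[[1,0]]))
    print(n,np.round(r[0],1),cen.round(4),'sides',e.round(4),'ang01',round(ang,1))
for q in comps(g<75,355,215,455,385,40): rep('plate',q,.03)
for q in comps(g>120,376,225,442,260): rep('post',q,.054)
for q in comps(g>110,376,262,442,328): rep('stub',q,.043)
for q in comps(g>120,376,328,444,372,20): rep('seat',q,.038)
w=(hsv[...,1]>80)&(hsv[...,0]<25)
for q in comps(w,200,325,275,370): rep('grip',q,.064)
for q in comps((g<50)|w,200,325,275,370): rep('foot',q,.014)
for q in comps((g>140),540,275,620,415,20): rep('arm',q,.03)
np.set_printoptions(linewidth=250)
# arm bits
m=(g>140)
for nm,box,z in[('small',(550,275,585,297),.034),('flange',(570,370,620,415),.012)]:
    for q in comps(m,*box): (p,r)=cv2.minEnclosingCircle(q); print(nm,p,r,ray(f,[p],z).round(4))
cv2.imwrite('pics/c1.png',np.hstack([cv2.resize(f['color'][205:240,125:180],None,fx=7,fy=7,interpolation=0),cv2.resize(f['color'][170:275,340:420],(187,245),interpolation=0)]))
E
```

```text
bench 120.0 plate 99.66666666666667
post [269.  155.5] [ 0.6759 -0.0091  0.054 ] sides [0.0115 0.0147] ang01 -88.6
post [253.5 155.5] [0.6749 0.0356 0.054 ] sides [0.0087 0.0147] ang01 -88.6
post [245.5 144. ] [0.7082 0.0595 0.054 ] sides [0.     0.0202] ang01 0.0
stub [253.1 197.2] [0.5552 0.034  0.043 ] sides [0.018 0.022] ang01 -61.9
stub [258.  186.9] [0.5854 0.0206 0.043 ] sides [0.0168 0.0218] ang01 -74.5
stub [263.7 175.4] [0.6193 0.0047 0.043 ] sides [0.0232 0.0174] ang01 -17.1
seat [261.5 225. ] [0.4762 0.0081 0.038 ] sides [0.066  0.0629] ang01 -88.7
grip [147.6 221.1] [0.4783 0.3286 0.064 ] sides [0.0248 0.052 ] ang01 -6.4
foot [166.4 224. ] [0.474  0.2847 0.014 ] sides [0.0233 0.0023] ang01 -8.7
foot [135.8 220.8] [0.4813 0.3746 0.014 ] sides [0.0081 0.0021] ang01 -42.8
foot [149.4 221.3] [0.4807 0.3347 0.014 ] sides [0.0259 0.0639] ang01 -5.1
arm [369.4 220.8] [ 0.4959 -0.3032  0.03  ] sides [0.0587 0.2388] ang01 -70.2
small (362.5, 184.5) 5.147915363311768 [[ 0.6008 -0.283   0.034 ]]
flange (379.0348815917969, 248.17442321777344) 12.825725555419922 [[ 0.4184 -0.3351  0.012 ]]
```

View pics/c1.png

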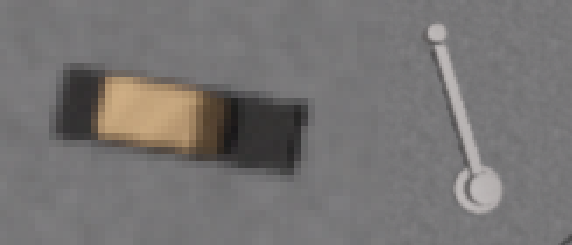

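The crop shows the scraper foot as a rectangle with its wooden grip on the middle, and the arm with its flange at lower right. Next I'll refine the fixture pose from the plate and tray contours, and the scraper pose from the foot corners.

```bash
python3 - <<'E'
from h import *
f=load('top'); g=cv2.GaussianBlur(f['color'],(3,3),0).astype(int).mean(2)
print(g[180,225:300:3].round().astype(int),g[140:250:4,278].round().astype(int))
m=((g<112)).astype(np.uint8); m[:140]=0;m[242:]=0;m[:,:232]=0;m[:,292:]=0
m=cv2.morphologyEx(m,cv2.MORPH_OPEN,np.ones((5,5),np.uint8))
cs,_=cv2.findContours(m,0,1)
q=max(cs,key=cv2.contourArea)
r=cv2.minAreaRect(q); b=cv2.boxPoints(r); w=ray(f,b,.03); print('plate',r,w.round(4).tolist(),w.mean(0))
# scraper foot
cr=np.array([[65,65],[55,137],[297,172],[305,103]])/7+[125,205]
w=ray(f,cr-.5,.014); print('foot crude',w.round(4).tolist(),w.mean(0).round(4),np.degrees(np.arctan2(*(w[0]-w[3])[:2])))
d=(w[0]-w[3])+(w[1]-w[2]); print('y axis deg from world y',np.degrees(np.arctan2(-d[0],d[1])))
# scene grip and wood
s=grab('scene'); h=cv2.cvtColor(s['color'],cv2.COLOR_BGR2HSV)
k=512/800
for nm,X in [('seat',[.4762,.0081,.038]),('post',[.6759,-.0091,.054]),('flangehub',[.4184,-.3351,.042]),('foot',[*w.mean(0)[:2],.064])]:
    print(nm,(proj(s,X)/k).round(1))
sg=s['color'].astype(int).mean(2)
wm=((h[...,1]>70)&(h[...,0]<25)).astype(np.uint8); wm[:110]=0; wm[150:]=0; wm[:,:260]=0; wm[:,310:]=0
cs,_=cv2.findContours(wm,0,1); q=max(cs,key=cv2.contourArea); print('wood scene',cv2.boundingRect(q))
a=np.vstack([crop for crop in [s['color'][165:215,170:320]]]); bb=s['color'][115:150,240:315]
cv2.imwrite('pics/c2.png',np.vstack([cv2.resize(a,(750,250),interpolation=2),cv2.resize(bb,(750,350),interpolation=2)]))
E
```

```text
[194 194 190 191 190 108  88  90  88  90  89  90  92 105  89  88  88  89
  88  85 118 120 120 119 118] [119 116  86  83  87  88  88  88  88  89  89  89  89  90  90  91  91  91
  91  91  92  91  92  90  88 120 123 120]
plate ((261.5843505859375, 191.4989776611328), (93.53539276123047, 46.28580093383789), 89.30972290039062) [[0.7102, 0.082, 0.03], [0.7151, -0.0542, 0.03], [0.441, -0.0611, 0.03], [0.4363, 0.0717, 0.03]] [0.57568115 0.00959749 0.03      ]
foot crude [[0.5015, 0.3814, 0.014], [0.4714, 0.384, 0.014], [0.4592, 0.2825, 0.014], [0.488, 0.2805, 0.014]] [0.48   0.3321 0.014 ] 7.628457879374233
y axis deg from world y -7.235865973683025
seat [[329.2 283.3]]
post [[430.2 332.8]]
flangehub [[118.4 398. ]]
foot [[446.6 184.2]]
wood scene (280, 116, 13, 20)
```

View pics/c2.png

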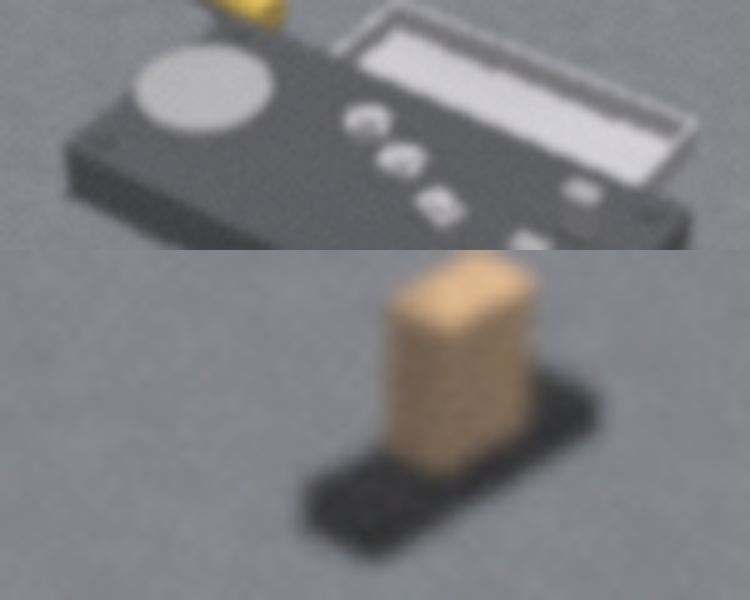

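The fixture centre is at about (0.576, 0.010) with a yaw of about 1.6°. The scraper is at about (0.480, 0.332) with a yaw of about -7.2°. I'll turn the tool to yaw -97.2° and travel towards the scraper.

Request:
{"api": "servo_tool", "payload": {"targets": [{"angular":[0,0,-7.65],"xyz":[0,0,0],"claw":8.7},{"angular":[0,0,-7.65],"xyz":[0,0,0],"claw":8.7},{"angular":[0,0,-7.65],"xyz":[0,0,0],"claw":8.7},{"angular":[0,0,-7.65],"xyz":[0,0,0],"claw":8.7},{"angular":[0,0,-7.65],"xyz":[0,0,0],"claw":8.7},{"angular":[0,0,-7.65],"xyz":[0,0,0],"claw":8.7},{"angular":[0,0,-7.65],"xyz":[0,0,0],"claw":8.7},{"angular":[0,0,-7.65],"xyz":[0,0,0],"claw":8.7},{"angular":[0,0,0],"xyz":[-4,-2,0],"claw":8.7},{"angular":[0,0,0],"xyz":[-4,-2,0],"claw":8.7},{"angular":[0,0,0],"xyz":[-4,-2,0],"claw":8.7},{"angular":[0,0,0],"xyz":[-4,-2,0],"claw":8.7},{"angular":[0,0,0],"xyz":[-4,-2,0],"claw":8.7},{"angular":[0,0,0],"xyz":[-4,-2,0],"claw":8.7},{"angular":[0,0,0],"xyz":[-4,-2,0],"claw":8.7},{"angular":[0,0,0],"xyz":[-4,-2,0],"claw":8.7},{"angular":[0,0,0],"xyz":[-4,-2,0],"claw":8.7},{"angular":[0,0,0],"xyz":[-4,-2,0],"claw":8.7},{"angular":[0,0,0],"xyz":[-4,-2,0],"claw":8.7},{"angular":[0,0,0],"xyz":[-4,-2,0],"claw":8.7}]}}

```text
t: 2.15
eef_pos: [0.5475, -0.1792, 0.2486]
ee_rot: [3.142, 0.0, -1.696]
force: [0.5, -1.7, 0.2]
width: 0.0869
gripper_force: 0.0
```

```bash
cat >> h.py <<'E'
from scipy.spatial.transform import Rotation as Ro
def go(xyz,yaw_deg):
    s=monitor.get_state(); R=Ro.from_euler('xyz',s['ee_rot']).as_matrix()
    T=Ro.from_euler('xyz',[np.pi,0,np.radians(yaw_deg)]).as_matrix()
    d=np.array(xyz)-s['eef_pos']
    print('t',round(s['t'],2),'at',s['eef_pos'].round(4),np.degrees(s['ee_rot']).round(2),'w',round(s['width'],4))
    print('turn',np.degrees(Ro.from_matrix(R.T@T).as_rotvec()).round(2),'shift now-axes cm',(R.T@d*100).round(2),'after-turn axes',(T.T@d*100).round(2))
E
python3 -c "
from h import *
go([.48,.332,.15],-97.2); f=grab('top')"
```

```text
t 2.15 at [ 0.5475 -0.1792  0.2486] [180.     0.   -97.15] w 0.0869
turn [0.   0.   0.05] shift now-axes cm [-49.88  13.05   9.86] after-turn axes [-49.87  13.1    9.86]
```

Request:
{"api": "servo_tool", "payload": {"targets": [{"angular":[0,0,0],"xyz":[-3.84,1.0,0],"claw":8.7},{"angular":[0,0,0],"xyz":[-3.84,1.0,0],"claw":8.7},{"angular":[0,0,0],"xyz":[-3.84,1.0,0],"claw":8.7},{"angular":[0,0,0],"xyz":[-3.84,1.0,0],"claw":8.7},{"angular":[0,0,0],"xyz":[-3.84,1.0,0],"claw":8.7},{"angular":[0,0,0],"xyz":[-3.84,1.0,0],"claw":8.7},{"angular":[0,0,0],"xyz":[-3.84,1.0,0],"claw":8.7},{"angular":[0,0,0],"xyz":[-3.84,1.0,0],"claw":8.7},{"angular":[0,0,0],"xyz":[-3.84,1.0,0],"claw":8.7},{"angular":[0,0,0],"xyz":[-3.84,1.0,0],"claw":8.7},{"angular":[0,0,0],"xyz":[-3.84,1.0,0],"claw":8.7},{"angular":[0,0,0],"xyz":[-3.84,1.0,0],"claw":8.7},{"angular":[0,0,0],"xyz":[-3.84,1.0,0],"claw":8.7},{"angular":[0,0,0],"xyz":[0,0,2.0],"claw":8.7},{"angular":[0,0,0],"xyz":[0,0,2.0],"claw":8.7},{"angular":[0,0,0],"xyz":[0,0,2.0],"claw":8.7},{"angular":[0,0,0],"xyz":[0,0,2.0],"claw":8.7},{"angular":[0,0,0],"xyz":[0,0,1.8],"claw":8.7},{"angular":[0,0,0],"xyz":[0,0,0],"claw":8.7}]}}

```text
t: 4.1
eef_pos: [0.4788, 0.3292, 0.1479]
ee_rot: [3.139, -0.004, -1.696]
force: [-0.2, -0.3, -0.2]
width: 0.0874
gripper_force: 0.0
```

```bash
python3 -c "
from h import *
go([.48,.332,.042],-97.2); f=grab('wrist','w1')
c=[.48,.332];a=np.radians(-7.2);R=np.array([[np.cos(a),-np.sin(a)],[np.sin(a),np.cos(a)]])
X=[[*(c+R@np.array(p)),.014] for p in [(.015,.05),(.015,-.05),(-.015,-.05),(-.015,.05)]]+[[*(c+R@np.array(p)),.064] for p in [(.012,.02),(.012,-.02),(-.012,-.02),(-.012,.02)]]
print(proj(f,X).round(1).tolist())"
```

```text
t 4.1 at [0.4788 0.3292 0.1479] [179.82  -0.23 -97.19] w 0.0874
turn [ 0.18 -0.23  0.01] shift now-axes cm [-0.34 -0.12 10.58] after-turn axes [-0.3  -0.08 10.59]
[[237.9, 243.1], [236.5, 136.2], [271.0, 136.2], [269.6, 243.1], [238.1, 233.5], [237.4, 182.5], [270.1, 182.5], [269.4, 233.4]]
```

View pics/w1.png

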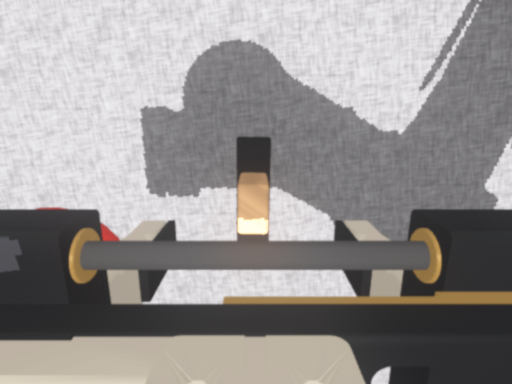

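The wrist view has the scraper centred between the fingers. The far edge of its foot is at row 138, against 136 predicted, at columns 237–271, so the pose is confirmed to within about 2 mm. I'll go down and grip.

Request:
{"api": "servo_tool", "payload": {"targets": [{"angular":[0,0,0],"xyz":[-0.3,-0.1,2],"claw":8.7},{"angular":[0,0,0],"xyz":[0,0,2],"claw":8.7},{"angular":[0,0,0],"xyz":[0,0,2],"claw":8.7},{"angular":[0,0,0],"xyz":[0,0,2],"claw":8.7},{"angular":[0,0,0],"xyz":[0,0,1.5],"claw":8.7},{"angular":[0,0,0],"xyz":[0,0,1],"claw":8.7},{"angular":[0,0,0],"xyz":[0,0,0],"claw":8.7},{"angular":[0,0,0],"xyz":[0,0,0],"claw":1},{"angular":[0,0,0],"xyz":[0,0,0],"claw":1},{"angular":[0,0,0],"xyz":[0,0,0],"claw":1},{"angular":[0,0,0],"xyz":[0,0,0],"claw":1},{"angular":[0,0,0],"xyz":[0,0,0],"claw":1},{"angular":[0,0,0],"xyz":[0,0,0],"claw":1},{"angular":[0,0,0],"xyz":[0,0,0],"claw":1},{"angular":[0,0,0],"xyz":[0,0,0],"claw":1}], "force": 30}}

```text
t: 5.65
eef_pos: [0.4814, 0.3333, 0.0455]
ee_rot: [3.142, -0.0, -1.696]
force: [0.5, 0.1, 0.0]
width: 0.0284
gripper_force: 0.0
```

```bash
python3 -c "
from h import *
go([.48,.332,.043],-97.2)
c=np.array([.5757,.0101]);a=np.radians(1.6);R=np.array([[np.cos(a),-np.sin(a)],[np.sin(a),np.cos(a)]])
for p in [(.012,-.048),(.012,.071)]: print(c+R@np.array(p))
"
```

```text
t 5.65 at [0.4814 0.3333 0.0455] [180.    -0.   -97.16] w 0.0284
turn [ 0.   -0.    0.04] shift now-axes cm [0.15 0.13 0.25] after-turn axes [0.15 0.13 0.25]
[ 0.58903556 -0.03754623]
[0.58571289 0.08140738]
```

Request:
{"api": "servo_tool", "payload": {"targets": [{"angular":[0,0,0],"xyz":[0,0,0],"claw":1},{"angular":[0,0,0],"xyz":[0,0,0],"claw":1},{"angular":[0,0,0],"xyz":[0,0,0],"claw":1},{"angular":[0,0,0],"xyz":[0,0,0],"claw":1},{"angular":[0,0,0],"xyz":[0,0,0],"claw":1}]}}

```text
t: 6.15
eef_pos: [0.4814, 0.3333, 0.0455]
ee_rot: [3.141, -0.0, -1.696]
force: [-1.3, -0.4, -0.4]
width: 0.0245
gripper_force: 30.0
```

```bash
python3 -c "
from h import *
go([.589,-.0375,.2],-178.4); print(monitor.get_state()['gripper_force'])"
```

```text
t 6.15 at [0.4814 0.3333 0.0455] [179.99  -0.   -97.16] w 0.0245
turn [ 0.000e+00 -1.000e-02  8.124e+01] shift now-axes cm [ 35.45 -15.3  -15.45] after-turn axes [ -9.72 -37.37 -15.45]
29.951253533363342
```

Request:
{"api": "servo_tool", "payload": {"targets": [{"angular":[0,0,0],"xyz":[0,0,-2],"claw":1},{"angular":[0,0,0],"xyz":[0,0,-2],"claw":1},{"angular":[0,0,0],"xyz":[0,0,-2],"claw":1},{"angular":[0,0,0],"xyz":[0,0,-2],"claw":1},{"angular":[0,0,0],"xyz":[0,0,-2],"claw":1},{"angular":[0,0,6.77],"xyz":[0,0,0],"claw":1},{"angular":[0,0,6.77],"xyz":[0,0,0],"claw":1},{"angular":[0,0,6.77],"xyz":[0,0,0],"claw":1},{"angular":[0,0,6.77],"xyz":[0,0,0],"claw":1},{"angular":[0,0,6.77],"xyz":[0,0,0],"claw":1},{"angular":[0,0,6.77],"xyz":[0,0,0],"claw":1},{"angular":[0,0,6.77],"xyz":[0,0,0],"claw":1},{"angular":[0,0,6.77],"xyz":[0,0,0],"claw":1},{"angular":[0,0,6.77],"xyz":[0,0,0],"claw":1},{"angular":[0,0,6.77],"xyz":[0,0,0],"claw":1},{"angular":[0,0,6.77],"xyz":[0,0,0],"claw":1},{"angular":[0,0,6.77],"xyz":[0,0,0],"claw":1}]}}

```text
t: 7.85
eef_pos: [0.4812, 0.3331, 0.1452]
ee_rot: [-3.141, -0.001, -3.119]
force: [-0.3, 0.7, -2.0]
width: 0.0241
gripper_force: 29.9
```

Request:
{"api": "servo_tool", "payload": {"targets": [{"angular":[0,0,0],"xyz":[-0.75,-2.87,0],"claw":1},{"angular":[0,0,0],"xyz":[-0.75,-2.87,0],"claw":1},{"angular":[0,0,0],"xyz":[-0.75,-2.87,0],"claw":1},{"angular":[0,0,0],"xyz":[-0.75,-2.87,0],"claw":1},{"angular":[0,0,0],"xyz":[-0.75,-2.87,0],"claw":1},{"angular":[0,0,0],"xyz":[-0.75,-2.87,0],"claw":1},{"angular":[0,0,0],"xyz":[-0.75,-2.87,0],"claw":1},{"angular":[0,0,0],"xyz":[-0.75,-2.87,0],"claw":1},{"angular":[0,0,0],"xyz":[-0.75,-2.87,0],"claw":1},{"angular":[0,0,0],"xyz":[-0.75,-2.87,0],"claw":1},{"angular":[0,0,0],"xyz":[-0.75,-2.87,0],"claw":1},{"angular":[0,0,0],"xyz":[-0.75,-2.87,0],"claw":1},{"angular":[0,0,0],"xyz":[-0.75,-2.87,0],"claw":1},{"angular":[0,0,0],"xyz":[0,0,0],"claw":1},{"angular":[0,0,0],"xyz":[0,0,0],"claw":1}]}}

```text
t: 9.35
eef_pos: [0.5891, -0.0376, 0.1451]
ee_rot: [3.142, -0.001, -3.115]
force: [0.3, 0.0, -1.9]
width: 0.0239
gripper_force: 30.0
```

```bash
python3 -c "
from h import *
go([.589,-.0375,.0775],-178.4); f=grab('wrist'); s=grab('scene')
cv2.imwrite('pics/p3.png',np.hstack([cv2.resize(s['color'][130:260,150:350],(420,273)),cv2.resize(f['color'],(364,273))]))"
```

```text
t 9.35 at [ 0.5891 -0.0376  0.1451] [ 1.800e+02 -5.000e-02 -1.785e+02] w 0.0239
turn [ 0.   -0.05 -0.1 ] shift now-axes cm [0.   0.01 6.76] after-turn axes [0.01 0.01 6.76]
```

View pics/p3.png

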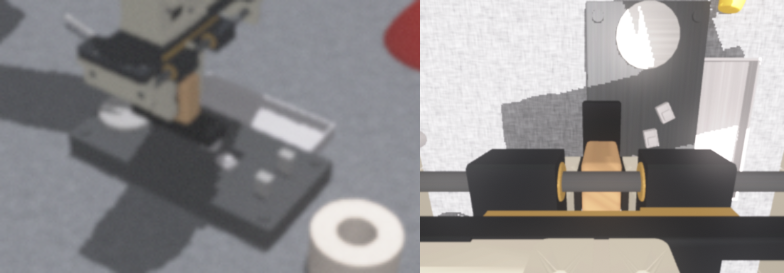

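The view shows the scraper held over the plate on the -y side. Two stubs are visible ahead of it in the wrist half, at (665,112) and (651,138), and the tray is to the right. I'll lower it to about 1.5 mm above the plate.

Request:
{"api": "servo_tool", "payload": {"targets": [{"angular":[0,0,0],"xyz":[0,0,1.5],"claw":1},{"angular":[0,0,0],"xyz":[0,0,1.5],"claw":1},{"angular":[0,0,0],"xyz":[0,0,1.5],"claw":1},{"angular":[0,0,0],"xyz":[0,0,1],"claw":1},{"angular":[0,0,0],"xyz":[0,0,0.7],"claw":1},{"angular":[0,0,0],"xyz":[0,0,0.5],"claw":1},{"angular":[0,0,0],"xyz":[0,0,0],"claw":1},{"angular":[0,0,0],"xyz":[0,0,0],"claw":1}]}}

```text
t: 10.25
eef_pos: [0.5896, -0.0368, 0.0789]
ee_rot: [3.142, 0.0, -3.113]
force: [-0.4, 1.2, -1.3]
width: 0.0239
gripper_force: 30.0
```

Request:
{"api": "servo_tool", "payload": {"targets": [{"angular":[0,0,0],"xyz":[0,0.7,0],"claw":1},{"angular":[0,0,0],"xyz":[0,0.7,0],"claw":1},{"angular":[0,0,0],"xyz":[0,0.7,0],"claw":1},{"angular":[0,0,0],"xyz":[0,0.7,0],"claw":1},{"angular":[0,0,0],"xyz":[0,0.7,0],"claw":1},{"angular":[0,0,0],"xyz":[0,0.7,0],"claw":1},{"angular":[0,0,0],"xyz":[0,0.7,0],"claw":1},{"angular":[0,0,0],"xyz":[0,0.7,0],"claw":1},{"angular":[0,0,0],"xyz":[0,0.7,0],"claw":1},{"angular":[0,0,0],"xyz":[0,0.7,0],"claw":1},{"angular":[0,0,0],"xyz":[0,0.5,0],"claw":1},{"angular":[0,0,0],"xyz":[0,0.5,0],"claw":1},{"angular":[0,0,0],"xyz":[0,0.5,0],"claw":1},{"angular":[0,0,0],"xyz":[0,0.5,0],"claw":1},{"angular":[0,0,0],"xyz":[0,0.5,0],"claw":1},{"angular":[0,0,0],"xyz":[0,0.5,0],"claw":1},{"angular":[0,0,0],"xyz":[0,0.5,0],"claw":1},{"angular":[0,0,0],"xyz":[0,0.5,0],"claw":1},{"angular":[0,0,0],"xyz":[0,0.5,0],"claw":1},{"angular":[0,0,0],"xyz":[0,0.5,0],"claw":1}]}}

```text
t: 12.25
eef_pos: [0.5859, 0.0835, 0.0785]
ee_rot: [3.142, -0.0, -3.114]
force: [1.1, 0.3, -1.2]
width: 0.0239
gripper_force: 30.0
```

```bash
python3 -c "
from h import *
go([.589,.0815,.077],-178.4); f=grab('wrist'); s=grab('scene')
cv2.imwrite('pics/p4.png',np.hstack([cv2.resize(s['color'][130:260,150:350],(420,273)),cv2.resize(f['color'],(364,273))]))"
```

```text
t 12.25 at [0.5859 0.0835 0.0785] [ 180.    -0.  -178.4] w 0.0239
turn [ 0. -0.  0.] shift now-axes cm [-0.3  -0.21  0.15] after-turn axes [-0.3  -0.21  0.15]
```

View pics/p4.png

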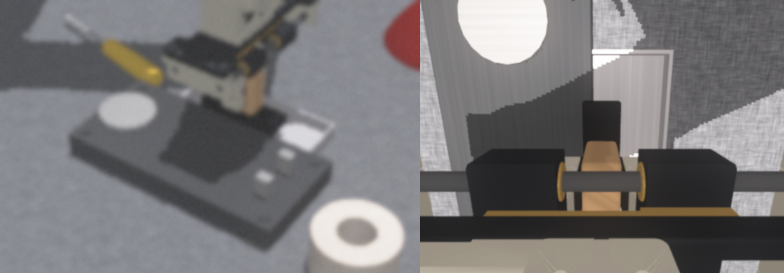

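The plate is bare with no stubs left on it, though the tray is partly hidden. I'll raise the scraper, move it back towards its standing spot at (0.48, 0.33), and check the tray.

Request:
{"api": "servo_tool", "payload": {"targets": [{"angular":[0,0,0],"xyz":[0,0,-1.5],"claw":1},{"angular":[0,0,0],"xyz":[0,0,-2],"claw":1},{"angular":[0,0,0],"xyz":[0,0,-2],"claw":1},{"angular":[0,0,0],"xyz":[0,0,-2],"claw":1},{"angular":[0,0,0],"xyz":[0.8,2.8,0],"claw":1},{"angular":[0,0,0],"xyz":[1.2,2.8,0],"claw":1},{"angular":[0,0,0],"xyz":[1.2,2.8,0],"claw":1},{"angular":[0,0,0],"xyz":[1.2,2.8,0],"claw":1},{"angular":[0,0,0],"xyz":[1.2,2.8,0],"claw":1},{"angular":[0,0,0],"xyz":[1.2,2.8,0],"claw":1},{"angular":[0,0,0],"xyz":[1.2,2.8,0],"claw":1},{"angular":[0,0,0],"xyz":[1.2,2.8,0],"claw":1},{"angular":[0,0,0],"xyz":[1,2.5,0],"claw":1},{"angular":[0,0,0],"xyz":[0,0,0],"claw":1}]}}

```text
t: 13.75
eef_pos: [0.4761, 0.3317, 0.1536]
ee_rot: [3.141, 0.0, -3.111]
force: [0.3, 0.3, -1.4]
width: 0.0239
gripper_force: 30.0
```

```bash
python3 -c "
from h import *
go([.48,.332,.046],-178.4); f=grab('top'); s=grab('scene')
cv2.imwrite('pics/p5.png',np.hstack([cv2.resize(s['color'][150:240,170:320],(400,240)),cv2.resize(f['color'][140:245,200:300],(400,420))[:240*2] [:420][90:330]]))
g=f['color'].astype(int).mean(2); fx=np.array([.5757,.0101]);a=np.radians(1.6);R=np.array([[np.cos(a),-np.sin(a)],[np.sin(a),np.cos(a)]])
"
```

```text
t 13.75 at [0.4761 0.3317 0.1536] [ 1.7996e+02  2.0000e-02 -1.7824e+02] w 0.0239
turn [0.04 0.02 0.16] shift now-axes cm [-3.800e-01  1.000e-02  1.076e+01] after-turn axes [-0.39  0.02 10.76]
```

View pics/p5.png

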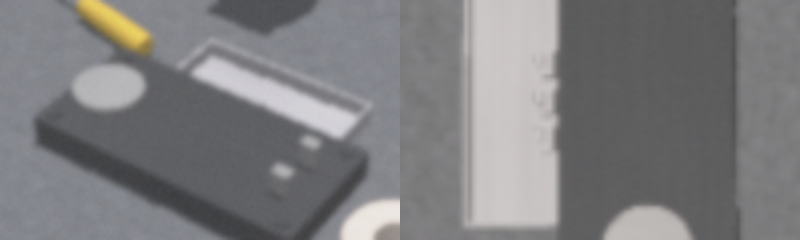

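In the top-view half, all three stubs lie in the tray against the plate wall, at (548,60), (543,95) and (545,135). They're close to the y = 65 mm limit, so I'll check them from nearer with the wrist camera while still holding the scraper.

Request:
{"api": "servo_tool", "payload": {"targets": [{"angular":[0,0,0],"xyz":[-2.5,-2.5,-0.8],"claw":1},{"angular":[0,0,0],"xyz":[-2.5,-2.5,-0.8],"claw":1},{"angular":[0,0,0],"xyz":[-2.5,-2.5,-0.8],"claw":1},{"angular":[0,0,0],"xyz":[-2.5,-2.5,-0.8],"claw":1},{"angular":[0,0,0],"xyz":[-2.5,-2.5,-0.8],"claw":1},{"angular":[0,0,0],"xyz":[-2.5,-2.5,-0.8],"claw":1},{"angular":[0,0,0],"xyz":[-2.5,-2.5,0],"claw":1},{"angular":[0,0,0],"xyz":[-2.5,-2.5,0],"claw":1},{"angular":[0,0,0],"xyz":[0,0,0],"claw":1}]}}

```text
t: 14.75
eef_pos: [0.6847, 0.1302, 0.2007]
ee_rot: [-3.14, -0.001, -3.118]
force: [-0.3, 0.4, -2.6]
width: 0.0235
gripper_force: 30.0
```

```bash
python3 -c "
from h import *
go([.48,.332,.046],-178.4); f=grab('wrist')
fx=np.array([.5757,.0101]);a=np.radians(1.6);R=np.array([[np.cos(a),-np.sin(a)],[np.sin(a),np.cos(a)]])
W=lambda x,y,z:[*(fx+R@np.array([x,y])),z]
P=[W(-.03,.065,.03),W(.06,.065,.03),W(-.03,.065,.004),W(.06,.065,.004),W(-.03,.133,.02),W(.06,.133,.02)]
p=proj(f,P); print(p.round(1).tolist())
lo=np.maximum(p.min(0)-25,0).astype(int);hi=p.max(0).astype(int)+25
c=f['color'][lo[1]:hi[1],lo[0]:hi[0]]; print(lo,hi)
k=min(800/c.shape[1],600/c.shape[0]); cv2.imwrite('pics/p6.png',cv2.resize(c,None,fx=k,fy=k,interpolation=2)); print(k)
"
```

```text
t 14.75 at [0.6847 0.1302 0.2007] [-1.7994e+02 -4.0000e-02 -1.7866e+02] w 0.0235
turn [-0.06 -0.04 -0.26] shift now-axes cm [19.99 20.67 15.46] after-turn axes [19.9  20.75 15.47]
[[197.3, 25.7], [202.0, 126.9], [202.1, 32.9], [206.1, 125.8], [271.7, 28.2], [270.9, 126.2]]
[172   0] [296 151]
3.9735099337748343
```

View pics/p6.png

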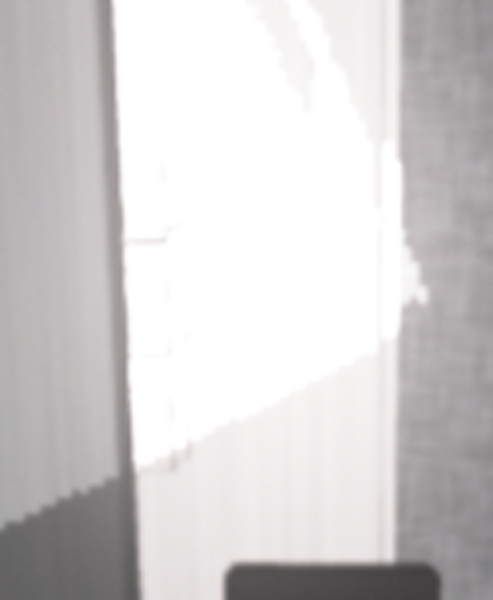

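The wrist view is overexposed. The stubs lie along the wall at crop x 120–190, and it isn't clear whether they are lying flat. I'll shift 5 cm so the gripper's shadow covers them and measure numerically.

Request:
{"api": "servo_tool", "payload": {"targets": [{"angular":[0,0,0],"xyz":[2,-0.5,0],"claw":1},{"angular":[0,0,0],"xyz":[2,-0.5,0],"claw":1},{"angular":[0,0,0],"xyz":[1.5,0,0],"claw":1},{"angular":[0,0,0],"xyz":[0,0,0],"claw":1}]}}

```text
t: 15.2
eef_pos: [0.6258, 0.1227, 0.202]
ee_rot: [3.141, -0.001, -3.114]
force: [-0.0, 0.8, -1.1]
width: 0.0239
gripper_force: 30.0
```

```bash
cat > m.py <<'E'
from h import *
f=grab('wrist')
fx=np.array([.5757,.0101]);a=np.radians(1.6);R=np.array([[np.cos(a),-np.sin(a)],[np.sin(a),np.cos(a)]])
W=lambda x,y,z:[*(fx+R@np.array([x,y])),z]
P=[W(-.04,.065,.03),W(.07,.065,.03),W(-.04,.065,.004),W(.07,.065,.004),W(-.04,.1,.017),W(.07,.1,.017)]
p=proj(f,P); print(p.round(1).tolist())
lo=np.maximum(p.min(0)-12,0).astype(int);hi=p.max(0).astype(int)+5
c=f['color'][lo[1]:hi[1],lo[0]:hi[0]]; print(lo,hi,np.percentile(c,[5,50,95]))
g=cv2.createCLAHE(6,(4,4)).apply(np.clip((c.mean(2)-130)*2.04,0,255).astype(np.uint8))
k=min(800/g.shape[1],600/g.shape[0]); print(k); cv2.imwrite('pics/p7.png',cv2.resize(g,None,fx=k,fy=k,interpolation=2))
h=c.mean(2).astype(int)
for r in range(0,h.shape[0],3): print(r+lo[1],' '.join('%3d'%v for v in h[r]))
E
python3 m.py
```

```text
[[206.4, 82.7], [210.6, 194.5], [210.3, 85.1], [213.8, 188.5], [243.8, 84.0], [244.6, 191.4]]
[194  70] [249 199] [ 57. 192. 255.]
4.651162790697675
70 187 188 188 187 188 193 195 194 193 195 191 180 157 144 143 199 253 255 255 255 255 255 255 255 255 255 255 255 255 255 255 255 255 255 255 255 255 255 255 255 255 255 255 255 255 255 255 255 255 255 255 255 255 255 255
73 186 189 189 187 188 192 195 195 193 194 191 180 159 144 145 199 252 255 255 255 255 255 255 255 255 255 255 255 255 255 255 255 255 255 255 255 255 255 255 255 255 255 255 255 255 255 255 255 255 255 255 255 255 255 255
76 186 188 188 187 188 191 194 193 193 195 192 181 163 147 144 184 248 255 255 255 255 255 255 255 255 255 255 255 255 255 255 255 255 255 255 255 255 255 255 255 255 255 255 255 255 255 255 255 255 255 255 255 255 255 255
79 185 187 188 187 186 190 194 194 193 193 192 184 166 149 143 175 246 255 255 255 255 255 255 255 255 255 255 255 255 255 255 255 255 255 255 255 255 255 255 255 255 255 255 255 255 255 255 255 255 255 255 255 255 255 255
82 185 186 188 187 186 190 192 193 192 193 192 184 168 149 
[... 7970 characters left out ...]
  54  53  54  54  54  53  53
190  92  91  92  94  92  92  91  93  92  93  94  95  95  94  94  92  85  78  76 104 168 206 218 219 219 217 215 216 216 215 215 216 214 208 177 111  64  56  54  54  54  53  54  54  54  53  54  54  54  54  54  55  53  53  55
193  90  91  92  93  93  93  92  93  93  93  93  93  94  94  94  92  86  78  75 103 166 205 218 219 219 216 215 215 215 214 215 215 214 207 176 110  63  54  54  53  54  54  54  54  55  54  54  53  55  53  54  53  54  53  53
196  91  90  91  94  94  92  92  92  92  92  93  94  94  94  94  93  88  80  76  95 153 200 217 219 218 216 214 215 214 213 214 214 213 211 192 125  68  54  53  54  53  54  55  53  54  54  54  54  54  55  54  54  54  54  55
```

Each stub shows as a block about 19 x 10 mm against the wall with a small nub facing +y. So all three have tipped onto their sides, with their undersides flush to the plate wall and their origins right on the 65 mm limit. To move them off it, I'll dip one end of the scraper into the tray and nudge them along x by their outer edges, so they rotate away from the wall.

```bash
python3 -c "
from h import *
fx=np.array([.5757,.0101]);a=np.radians(1.6);R=np.array([[np.cos(a),-np.sin(a)],[np.sin(a),np.cos(a)]])
go([*(fx+R@[-.068,.0865]),.15],-178.4)"
```

```text
t 15.25 at [0.6269 0.123  0.2022] [ 1.7998e+02  2.0000e-02 -1.7838e+02] w 0.0237
turn [0.02 0.02 0.02] shift now-axes cm [12.24 -2.49  5.21] after-turn axes [12.24 -2.5   5.22]
```

Request:
{"api": "servo_tool", "payload": {"targets": [{"angular":[0,0,0],"xyz":[2.04,-0.42,0.87],"claw":1},{"angular":[0,0,0],"xyz":[2.04,-0.42,0.87],"claw":1},{"angular":[0,0,0],"xyz":[2.04,-0.42,0.87],"claw":1},{"angular":[0,0,0],"xyz":[2.04,-0.42,0.87],"claw":1},{"angular":[0,0,0],"xyz":[2.04,-0.42,0.87],"claw":1},{"angular":[0,0,0],"xyz":[2.04,-0.42,0.87],"claw":1},{"angular":[0,5,0],"xyz":[0,0,0],"claw":1},{"angular":[0,5,0],"xyz":[0,0,0],"claw":1},{"angular":[0,5,0],"xyz":[0,0,0],"claw":1},{"angular":[0,5,0],"xyz":[0,0,0],"claw":1},{"angular":[0,0,0],"xyz":[0,0,0],"claw":1}]}}

```text
t: 16.35
eef_pos: [0.5079, 0.0947, 0.1477]
ee_rot: [-3.141, -0.352, -3.115]
force: [-0.6, -0.5, -3.3]
width: 0.0239
gripper_force: 30.0
```

```bash
python3 -c "
from h import *
fx=np.array([.5757,.0101]);a=np.radians(1.6);R=np.array([[np.cos(a),-np.sin(a)],[np.sin(a),np.cos(a)]])
s=monitor.get_state();T=Ro.from_euler('xyz',s['ee_rot']).as_matrix()
for p in [(-.05,0,.0455),(-.05,0,.0315),(.05,0,.0455)]:
    X=s['eef_pos']+T@np.array(p); print('tip',(R.T@(X[:2]-fx)).round(4),X[2].round(4))
go([*(fx+R@[-.065,.0865]),.067],-178.4)"
```

```text
tip [-0.0342  0.0864] 0.0878
tip [-0.0294  0.0864] 0.1009
tip [-0.1281  0.0865] 0.1223
t 16.35 at [0.5079 0.0947 0.1477] [-179.96  -20.19 -178.47] w 0.0239
turn [ -0.03 -20.19  -0.06] shift now-axes cm [-2.83  0.01  7.56] after-turn axes [-0.04  0.01  8.07]
```

Request:
{"api": "servo_tool", "payload": {"targets": [{"angular":[0,0,0],"xyz":[-0.57,0,1.53],"claw":1},{"angular":[0,0,0],"xyz":[-0.57,0,1.53],"claw":1},{"angular":[0,0,0],"xyz":[-0.57,0,1.53],"claw":1},{"angular":[0,0,0],"xyz":[-0.57,0,1.53],"claw":1},{"angular":[0,0,0],"xyz":[-0.27,0,0.72],"claw":1},{"angular":[0,0,0],"xyz":[-0.27,0,0.72],"claw":1},{"angular":[0,0,0],"xyz":[0,0,0],"claw":1},{"angular":[0,0,0],"xyz":[0,0,0],"claw":1}]}}

```text
t: 17.15
eef_pos: [0.5072, 0.0947, 0.0691]
ee_rot: [3.142, -0.348, -3.113]
force: [0.5, -0.1, -2.3]
width: 0.0239
gripper_force: 30.0
```

Request:
{"api": "servo_tool", "payload": {"targets": [{"angular":[0,0,0],"xyz":[-0.38,0,-0.14],"claw":1},{"angular":[0,0,0],"xyz":[-0.38,0,-0.14],"claw":1},{"angular":[0,0,0],"xyz":[-0.38,0,-0.14],"claw":1},{"angular":[0,0,0],"xyz":[-0.38,0,-0.14],"claw":1},{"angular":[0,0,0],"xyz":[-0.38,0,-0.14],"claw":1},{"angular":[0,0,0],"xyz":[-0.38,0,-0.14],"claw":1},{"angular":[0,0,0],"xyz":[-0.38,0,-0.14],"claw":1},{"angular":[0,0,0],"xyz":[-0.38,0,-0.14],"claw":1},{"angular":[0,0,0],"xyz":[-0.38,0,-0.14],"claw":1},{"angular":[0,0,0],"xyz":[-0.38,0,-0.14],"claw":1},{"angular":[0,0,0],"xyz":[-0.38,0,-0.14],"claw":1},{"angular":[0,0,0],"xyz":[0,0,0],"claw":1}]}}

```text
t: 18.35
eef_pos: [0.552, 0.0959, 0.0687]
ee_rot: [-3.142, -0.349, -3.114]
force: [0.6, -1.0, -1.3]
width: 0.0238
gripper_force: 30.0
```

```bash
cat > st.py <<'E'
from h import *
fx=np.array([.5757,.0101]);a=np.radians(1.6);R=np.array([[np.cos(a),-np.sin(a)],[np.sin(a),np.cos(a)]])
s=monitor.get_state();T=Ro.from_euler('xyz',s['ee_rot']).as_matrix()
for p in [(-.05,0,.0455),(-.05,0,.0315)]:
    X=s['eef_pos']+T@np.array(p); print('tip',(R.T@(X[:2]-fx)).round(4),X[2].round(4))
print(s['force'],s['width'])
E
python3 st.py
```

```text
tip [0.0102 0.0865] 0.0089
tip [0.0149 0.0865] 0.022
[ 0.61641235 -0.98844175 -1.29956068] 0.0238395551619103
```

Request:
{"api": "servo_tool", "payload": {"targets": [{"angular":[0,0,0],"xyz":[0.69,0,-1.88],"claw":1},{"angular":[0,0,0],"xyz":[0.69,0,-1.88],"claw":1},{"angular":[0,0,0],"xyz":[0.69,0,-1.88],"claw":1},{"angular":[0,0,0],"xyz":[0.69,0,-1.88],"claw":1},{"angular":[0,0,0],"xyz":[0.69,0,-1.88],"claw":1},{"angular":[0,0,0],"xyz":[0.69,0,-1.88],"claw":1},{"angular":[0,-5,0],"xyz":[0,0,0],"claw":1},{"angular":[0,-5,0],"xyz":[0,0,0],"claw":1},{"angular":[0,-5,0],"xyz":[0,0,0],"claw":1},{"angular":[0,-5,0],"xyz":[0,0,0],"claw":1},{"angular":[0,0,0],"xyz":[-2,0.7,-0.5],"claw":1},{"angular":[0,0,0],"xyz":[-2,0.7,-0.5],"claw":1},{"angular":[0,0,0],"xyz":[-2,0.7,-0.4],"claw":1},{"angular":[0,0,0],"xyz":[-1.8,0.6,0],"claw":1},{"angular":[0,0,0],"xyz":[0,0,0],"claw":1}]}}

```text
t: 19.85
eef_pos: [0.6297, 0.1257, 0.2025]
ee_rot: [-3.141, 0.0, -3.113]
force: [-0.2, -0.2, -1.6]
width: 0.0239
gripper_force: 30.0
```

```bash
python3 m.py | cut -c1-175 | awk 'NR<6||1'
```

```text
[[203.4, 78.1], [207.8, 190.5], [207.5, 80.8], [211.2, 184.8], [240.9, 79.6], [242.0, 187.5]]
[191  66] [247 195] [ 57. 203. 255.]
4.651162790697675
66 190 193 192 190 193 197 198 198 197 199 195 185 164 153 151 190 249 255 255 255 255 255 255 255 255 255 255 255 255 255 255 255 255 255 255 255 255 255 255 255 255 255 255 
69 190 192 191 191 192 196 199 198 198 198 195 185 166 153 152 182 246 255 255 255 255 255 255 255 255 255 255 255 255 255 255 255 255 255 255 255 255 255 255 255 255 255 255 
72 190 191 191 191 191 195 198 197 198 198 197 186 169 155 152 183 246 255 255 255 255 255 255 255 255 255 255 255 255 255 255 255 255 255 255 255 255 255 255 255 255 255 255 
75 188 191 191 191 191 194 196 197 198 198 197 188 172 156 151 166 237 255 255 255 255 255 255 255 255 255 255 255 255 255 255 255 255 255 255 255 255 255 255 255 255 255 255 
78 188 189 190 191 190 193 197 197 196 197 197 190 174 156 150 164 235 255 255 255 255 255 255 255 255 255 255 255 255 255 255 255 255 255 255 255 255 255 255 255 255 255 255 
81 188 190 191 190 190 192 195 196 196 196 197 190 176 156 149 157 230 
[... 5916 characters left out ...]
  91  90  92  92  92  91  91  93  92  94  93  93  95  94  94  92  85  77  84 127 184 205 210 213 213 211 207 202 201 212 214 207 196 206 215 219 214 179 110  64  55  54  55
186  91  91  92  92  93  90  92  92  92  92  92  94  94  94  94  91  87  80  86 132 186 205 211 213 213 210 206 199 203 210 210 200 201 209 215 218 214 179 112  63  55  55  54
189  91  91  92  93  92  91  91  92  92  92  92  93  94  93  93  93  88  81  92 143 189 206 211 213 213 210 204 194 198 209 213 212 213 213 215 218 213 179 111  64  55  53  53
192  91  91  90  92  92  91  90  92  92  93  93  93  94  94  93  93  89  80  77  94 140 190 210 215 216 216 211 210 213 214 214 215 214 213 215 218 213 178 111  64  54  53  54
```

View pics/p7.png

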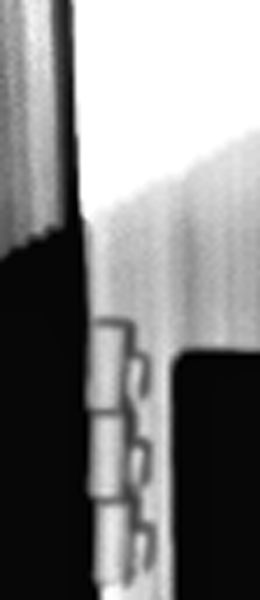

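The enhanced view shows the three tipped stubs touching in a row, at crop x 95–150 and rows 320–585. They have rotated about 6° off the wall, so their origins are at least 1 mm inside the limit, and they lie well inside the tray's x range. Next I'll stand the scraper on the bench at its old spot.

Request:
{"api": "servo_tool", "payload": {"targets": [{"angular":[0,0,0],"xyz":[1.7,2.29,0],"claw":1},{"angular":[0,0,0],"xyz":[1.7,2.29,0],"claw":1},{"angular":[0,0,0],"xyz":[1.7,2.29,0],"claw":1},{"angular":[0,0,0],"xyz":[1.7,2.29,0],"claw":1},{"angular":[0,0,0],"xyz":[1.7,2.29,0],"claw":1},{"angular":[0,0,0],"xyz":[1.7,2.29,0],"claw":1},{"angular":[0,0,0],"xyz":[1.7,2.29,0],"claw":1},{"angular":[0,0,0],"xyz":[1.7,2.29,0],"claw":1},{"angular":[0,0,0],"xyz":[1.7,2.29,0],"claw":1},{"angular":[0,0,0],"xyz":[0,0,2.5],"claw":1},{"angular":[0,0,0],"xyz":[0,0,2.5],"claw":1},{"angular":[0,0,0],"xyz":[0,0,2.5],"claw":1},{"angular":[0,0,0],"xyz":[0,0,2.5],"claw":1},{"angular":[0,0,0],"xyz":[0,0,2.5],"claw":1},{"angular":[0,0,0],"xyz":[0,0,1.5],"claw":1},{"angular":[0,0,0],"xyz":[0,0,0.8],"claw":1},{"angular":[0,0,0],"xyz":[0,0,0],"claw":1},{"angular":[0,0,0],"xyz":[0,0,0],"claw":1}]}}

```text
t: 21.7
eef_pos: [0.4698, 0.327, 0.0558]
ee_rot: [3.141, 0.001, -3.113]
force: [-0.5, 0.0, -1.6]
width: 0.0237
gripper_force: 30.0
```

Request:
{"api": "servo_tool", "payload": {"targets": [{"angular":[0,0,0],"xyz":[0,0,0.4],"claw":1},{"angular":[0,0,0],"xyz":[0,0,0.3],"claw":1},{"angular":[0,0,0],"xyz":[0,0,0.2],"claw":1},{"angular":[0,0,0],"xyz":[0,0,0.1],"claw":1},{"angular":[0,0,0],"xyz":[0,0,0.05],"claw":1},{"angular":[0,0,0],"xyz":[0,0,0],"claw":1}]}}

```text
t: 22.3
eef_pos: [0.4696, 0.3269, 0.0455]
ee_rot: [3.141, 0.0, -3.113]
force: [-4.1, -1.7, 8.6]
width: 0.0237
gripper_force: 30.0
```

Request:
{"api": "servo_tool", "payload": {"targets": [{"angular":[0,0,0],"xyz":[0,0,0],"claw":8.7},{"angular":[0,0,0],"xyz":[0,0,0],"claw":8.7},{"angular":[0,0,0],"xyz":[0,0,0],"claw":8.7},{"angular":[0,0,0],"xyz":[0,0,0],"claw":8.7},{"angular":[0,0,0],"xyz":[0,0,0],"claw":8.7},{"angular":[0,0,0],"xyz":[0,0,0],"claw":8.7},{"angular":[0,0,0],"xyz":[0,0,0],"claw":8.7},{"angular":[0,0,0],"xyz":[0,0,-1.5],"claw":8.7},{"angular":[0,0,0],"xyz":[0,0,-3],"claw":8.7},{"angular":[0,0,0],"xyz":[0,0,-4],"claw":8.7},{"angular":[0,0,0],"xyz":[0,0,-4],"claw":8.7},{"angular":[0,0,0],"xyz":[0,0,-4],"claw":8.7},{"angular":[0,0,0],"xyz":[0,0,0],"claw":8.7}]}}

```text
t: 23.6
eef_pos: [0.4718, 0.3289, 0.2158]
ee_rot: [3.135, 0.007, -3.113]
force: [0.5, -0.3, -0.3]
width: 0.0871
gripper_force: 0.0
```

```bash
python3 - <<'E'
from h import *
s=grab('scene'); t=grab('top')
h=cv2.cvtColor(s['color'],cv2.COLOR_BGR2HSV); m=((h[...,1]>70)&(h[...,0]<25)).astype(np.uint8); m[:100]=0; m[160:]=0; m[:,:250]=0; m[:,320:]=0
cs,_=cv2.findContours(m,0,1); print('wood scene',[cv2.boundingRect(q) for q in cs if len(q)>5], 'pred',proj(s,[[.4696,.327,.064],[.4696,.327,.014]]).round(1).tolist())
# lamp arm: axis & points from top image
g=t['color'].astype(int).mean(2)
def blob(f,g,x0,y0,x1,y1,th):
    M=np.zeros(g.shape,np.uint8); M[y0:y1,x0:x1]=(g[y0:y1,x0:x1]>th)*255
    cs,_=cv2.findContours(M,0,1); return max(cs,key=cv2.contourArea)
q=blob(t,g,340,170,400,270,145)
P=q[:,0,:].astype(float)
# bar edges per row at bar top z=.031
M=np.zeros(g.shape,np.uint8); cv2.drawContours(M,[q],-1,1,-1)
L=[];
for r in range(192,234):
    c=np.where(M[r])[0]; L.append([(c.min()+c.max())/2,r,c.max()-c.min()+1])
L=np.array(L); print('widths',L[:,2].astype(int))
w=ray(t,L[:,:2],.031)[L[:,2]<8]
vx,vy,x0,y0=cv2.fitLine(w[:,:2].astype(np.float32),cv2.DIST_HUBER,0,.01,.01).ravel()
if vx<0: vx,vy=-vx,-vy
print('bar axis deg',np.degrees(np.arctan2(vy,vx)),'pt',x0,y0)
# small end tip extreme, flange extreme along axis
for z,nm in [(.034,'smalltop'),(.012,'flange')]:
    W=ray(t,P,z)[:,:2]; a=(W-[x0,y0])@[vx,vy]; n=(W-[x0,y0])@[-vy,vx]
    print(nm,'along',a.min(),a.max(),'n',n.min(),n.max())
    e=a.max()-.012 if z>.02 else a.min()+.030
    print('center',np.array([x0,y0])+e*np.array([vx,vy]))
E
```

```text
wood scene [(274, 116, 15, 21)] pred [[281.7, 117.5], [281.1, 132.7]]
widths [5 5 6 5 5 6 5 5 6 5 5 5 6 5 6 6 5 5 5 6 5 6 6 5 5 6 5 5 5 6 5 5 6 5 5 6 5
 5 5 6 5 6]
bar axis deg 16.133291 pt 0.5201144 -0.30503234
smalltop along -0.14002495451495076 0.09813789952319465 n -0.02206496898676663 0.035590188071810636
center [ 0.60286002 -0.28109696]
flange along -0.14226440830789538 0.09996811370783229 n -0.02875185306189319 0.02988850106854223
center [ 0.41227123 -0.33622758]
```

The scraper is upright at about (0.470, 0.327). The lamp arm's axis is at 16.1°, the flange at (0.412, -0.336) and the balance point at (0.467, -0.3205). I'll move over it.

Request:
{"api": "servo_tool", "payload": {"targets": [{"angular":[0,0,0],"xyz":[0.15,-4.3,0],"claw":8.7},{"angular":[0,0,0],"xyz":[0.15,-4.3,0],"claw":8.7},{"angular":[0,0,0],"xyz":[0.15,-4.3,0],"claw":8.7},{"angular":[0,0,0],"xyz":[0.15,-4.3,0],"claw":8.7},{"angular":[0,0,0],"xyz":[0.15,-4.3,0],"claw":8.7},{"angular":[0,0,0],"xyz":[0.15,-4.3,0],"claw":8.7},{"angular":[0,0,0],"xyz":[0.15,-4.3,0],"claw":8.7},{"angular":[0,0,0],"xyz":[0.15,-4.3,0],"claw":8.7},{"angular":[0,0,0],"xyz":[0.15,-4.3,0],"claw":8.7},{"angular":[0,0,0],"xyz":[0.15,-4.3,0],"claw":8.7},{"angular":[0,0,0],"xyz":[0.15,-4.3,0],"claw":8.7},{"angular":[0,0,0],"xyz":[0.15,-4.3,0],"claw":8.7},{"angular":[0,0,0],"xyz":[0.15,-4.3,0],"claw":8.7},{"angular":[0,0,0],"xyz":[0.15,-4.3,0],"claw":8.7},{"angular":[0,0,0],"xyz":[0.15,-4.3,0],"claw":8.7},{"angular":[0,0,-7.25],"xyz":[0,0,0],"claw":8.7},{"angular":[0,0,-7.25],"xyz":[0,0,0],"claw":8.7},{"angular":[0,0,0],"xyz":[0,0,0],"claw":8.7}]}}

```text
t: 25.5
eef_pos: [0.4642, -0.3188, 0.2078]
ee_rot: [3.14, -0.002, -2.86]
force: [0.4, 0.5, 0.3]
width: 0.0867
gripper_force: 0.0
```

```bash
python3 -c "
from h import *
go([.4667,-.3205,.12],-163.87)"
```

```text
t 25.5 at [ 0.4642 -0.3188  0.2078] [ 1.7990e+02 -1.4000e-01 -1.6386e+02] w 0.0867
turn [ 0.1  -0.14  0.01] shift now-axes cm [-0.21 -0.25  8.77] after-turn axes [-0.19 -0.23  8.78]
```

Request:
{"api": "servo_tool", "payload": {"targets": [{"angular":[0,0,0],"xyz":[-0.2,-0.23,1.8],"claw":8.7},{"angular":[0,0,0],"xyz":[0,0,2],"claw":8.7},{"angular":[0,0,0],"xyz":[0,0,2],"claw":8.7},{"angular":[0,0,0],"xyz":[0,0,2],"claw":8.7},{"angular":[0,0,0],"xyz":[0,0,1],"claw":8.7},{"angular":[0,0,0],"xyz":[0,0,0],"claw":8.7},{"angular":[0,0,0],"xyz":[0,0,0],"claw":8.7}]}}

```text
t: 26.2
eef_pos: [0.468, -0.3202, 0.1218]
ee_rot: [-3.141, -0.0, -2.861]
force: [0.3, 0.0, 0.5]
width: 0.0869
gripper_force: 0.0
```

```bash
python3 - <<'E'
from h import *
go([.4667,-.3205,.028],-163.87)
f=grab('wrist','w8'); d=np.array([np.cos(np.radians(16.13)),np.sin(np.radians(16.13))]); B=np.array([.4667,-.3205])
X=[[*(B-.057*d),.042],[*(B-.057*d),.012],[*(B-.02*d),.031]]
print('pred hub top, flange, bar',proj(f,X).round(1).tolist())
g=cv2.cvtColor(f['color'],cv2.COLOR_BGR2GRAY)
for z,r in[(.042,.02),(.012,.03)]:
    th=np.linspace(0,6.28,8,endpoint=False); c=B-.057*d
    print(z,proj(f,np.c_[c[0]+r*np.cos(th),c[1]+r*np.sin(th),np.full(8,z)]).round().astype(int).tolist())
for r in range(20,200,12): print(r,g[r,180:330:4])
E
```

```text
t 26.2 at [ 0.468  -0.3202  0.1218] [-1.7999e+02 -1.0000e-02 -1.6393e+02] w 0.0869
turn [-0.01 -0.01 -0.06] shift now-axes cm [0.13 0.01 9.38] after-turn axes [0.13 0.01 9.38]
pred hub top, flange, bar [[255.4, 124.0], [255.3, 122.6], [255.4, 173.8]]
0.042 [[247, 152], [269, 150], [283, 132], [281, 109], [264, 95], [241, 97], [227, 116], [230, 138]]
0.012 [[245, 159], [273, 156], [292, 133], [289, 103], [266, 84], [236, 87], [218, 111], [222, 141]]
20 [210 215 220 222 206 209 203 210 217 215 210 203 209 216 219 214 201 203
 211 210 223 227 217 212 211 212 224 228 219 212 197 200 206 207 207 215
 209 214]
32 [195 211 222 217 203 194 204 212 205 224 220 207 218 210 220 216 216 220
 218 211 218 213 221 210 212 210 218 218 229 218 223 220 220 205 219 214
 217 219]
44 [212 212 224 216 224 207 201 189 205 216 197 214 225 221 222 227 227 230
 228 213 207 219 218 220 229 209 227 224 224 215 207 219 217 209 211 212
 221 215]
56 [214 219 216 209 207 211 218 213 210 206 206 221 213 220 215 215 212 216
 217 207 223 217 216 216 211 207 222 217 215 213 218 216 194 206 213 218
 206 203]
68 [224 224
[... 1045 characters left out ...]
55 254 255 255 234 162 189 160 180 144 139 139 135
 134 130]
152 [122 123 136 130 125 125 129 129 131 139 135 143 144 183 205 207 202 203
 199 252 253 230 221 212 208 149 150 150 152 148 142 144 136 132 123 132
 133 135]
164 [127 123 120 113 119 120 124 113 117 124 127 135 133 135 138 140 141 204
 205 203 204 161 164 174 153 141 144 139 142 143 142 140 134 136 128 124
 132 132]
176 [115 112 105 124 119 131 128 117 126 124 128 123 132 133 129 131 136 198
 199 198 197 154 135 137 133 139 140 142 126 122 128 128 125 126 118 124
 122 118]
188 [121 113 112 126 120 115 111 118 119 112 114 126 127 120 125 120 128 194
 194 193 191 145 119 133 131 127 130 129 129 115 115 121 124 123 133 127
 119 123]
```

The bar is centred at column 254.5, against 255.4 predicted, and the flange outline matches. I'll go down and grip.

Request:
{"api": "servo_tool", "payload": {"targets": [{"angular":[0,0,0],"xyz":[0.1,0,2],"claw":8.7},{"angular":[0,0,0],"xyz":[0,0,2],"claw":8.7},{"angular":[0,0,0],"xyz":[0,0,2],"claw":8.7},{"angular":[0,0,0],"xyz":[0,0,1.5],"claw":8.7},{"angular":[0,0,0],"xyz":[0,0,1],"claw":8.7},{"angular":[0,0,0],"xyz":[0,0,0.7],"claw":8.7},{"angular":[0,0,0],"xyz":[0,0,0],"claw":8.7},{"angular":[0,0,0],"xyz":[0,0,0],"claw":0.5},{"angular":[0,0,0],"xyz":[0,0,0],"claw":0.5},{"angular":[0,0,0],"xyz":[0,0,0],"claw":0.5},{"angular":[0,0,0],"xyz":[0,0,0],"claw":0.5},{"angular":[0,0,0],"xyz":[0,0,0],"claw":0.5},{"angular":[0,0,0],"xyz":[0,0,0],"claw":0.5},{"angular":[0,0,0],"xyz":[0,0,0],"claw":0.5},{"angular":[0,0,0],"xyz":[0,0,0],"claw":0.5},{"angular":[0,0,0],"xyz":[0,0,0],"claw":0.5},{"angular":[0,0,0],"xyz":[0,0,0],"claw":0.5},{"angular":[0,0,0],"xyz":[0,0,0],"claw":0.5},{"angular":[0,0,0],"xyz":[0,0,0],"claw":0.5},{"angular":[0,0,0],"xyz":[0,0,0],"claw":0.5}], "force": 40}}

```text
t: 28.25
eef_pos: [0.4667, -0.3205, 0.0295]
ee_rot: [-3.142, 0.0, -2.861]
force: [0.3, 0.3, -0.6]
width: 0.0137
gripper_force: 40.0
```

Request:
{"api": "servo_tool", "payload": {"targets": [{"angular":[0,0,0],"xyz":[0,0,-0.5],"claw":0.5},{"angular":[0,0,0],"xyz":[0,0,-1],"claw":0.5},{"angular":[0,0,0],"xyz":[0,0,-1.2],"claw":0.5},{"angular":[0,0,0],"xyz":[0,0,-1.2],"claw":0.5},{"angular":[0,0,0],"xyz":[0,0,-1.2],"claw":0.5},{"angular":[0,0,0],"xyz":[0,0,-1.2],"claw":0.5},{"angular":[0,0,0],"xyz":[0,0,-1.2],"claw":0.5},{"angular":[0,0,0],"xyz":[0,0,-1.2],"claw":0.5},{"angular":[0,0,0],"xyz":[0,0,-1.2],"claw":0.5},{"angular":[0,0,0],"xyz":[0,0,-0.6],"claw":0.5},{"angular":[0,0,0],"xyz":[0,0,0],"claw":0.5},{"angular":[0,0,0],"xyz":[0,0,0],"claw":0.5}]}}

```text
t: 29.45
eef_pos: [0.4665, -0.3203, 0.1342]
ee_rot: [3.141, -0.0, -2.861]
force: [0.3, 0.0, -4.3]
width: 0.0135
gripper_force: 40.0
```

```bash
python3 - <<'E'
from h import *
fx=np.array([.5757,.0101]);a=np.radians(1.6);R=np.array([[np.cos(a),-np.sin(a)],[np.sin(a),np.cos(a)]])
# grip offset of TCP from arm origin along axis ~ -.043
go([*(fx+R@[-.043,0]),.1295],-178.4)
s=monitor.get_state(); print(s['force'],s['moment'],s['width'],s['gripper_force'])
E
```

```text
t 29.45 at [ 0.4665 -0.3203  0.1342] [ 1.7998e+02 -1.0000e-02 -1.6390e+02] w 0.0135
turn [ 0.02 -0.02 14.5 ] shift now-axes cm [-15.49  29.8    0.48] after-turn axes [-7.54 32.73  0.47]
[ 0.28826024  0.04545584 -4.33183326] [0.02624546 0.02938358 0.02187286] 0.013519503101560774 39.998652935028076
```

Request:
{"api": "servo_tool", "payload": {"targets": [{"angular":[0,0,2.9],"xyz":[0,0,0],"claw":0.5},{"angular":[0,0,2.9],"xyz":[0,0,0],"claw":0.5},{"angular":[0,0,2.9],"xyz":[0,0,0],"claw":0.5},{"angular":[0,0,2.9],"xyz":[0,0,0],"claw":0.5},{"angular":[0,0,2.9],"xyz":[0,0,0],"claw":0.5},{"angular":[0,0,0],"xyz":[-0.3,1.3,0],"claw":0.5},{"angular":[0,0,0],"xyz":[-0.55,2.4,0],"claw":0.5},{"angular":[0,0,0],"xyz":[-0.55,2.4,0],"claw":0.5},{"angular":[0,0,0],"xyz":[-0.55,2.4,0],"claw":0.5},{"angular":[0,0,0],"xyz":[-0.55,2.4,0],"claw":0.5},{"angular":[0,0,0],"xyz":[-0.55,2.4,0],"claw":0.5},{"angular":[0,0,0],"xyz":[-0.55,2.4,0],"claw":0.5},{"angular":[0,0,0],"xyz":[-0.55,2.4,0],"claw":0.5},{"angular":[0,0,0],"xyz":[-0.55,2.4,0],"claw":0.5},{"angular":[0,0,0],"xyz":[-0.55,2.4,0],"claw":0.5},{"angular":[0,0,0],"xyz":[-0.55,2.4,0],"claw":0.5},{"angular":[0,0,0],"xyz":[-0.55,2.4,0],"claw":0.5},{"angular":[0,0,0],"xyz":[-0.55,2.4,0],"claw":0.5},{"angular":[0,0,0],"xyz":[-0.55,2.4,0],"claw":0.5},{"angular":[0,0,0],"xyz":[0,0,0],"claw":0.5}]}}

```text
t: 31.45
eef_pos: [0.5325, 0.0093, 0.1341]
ee_rot: [3.141, 0.0, -3.11]
force: [0.4, 0.3, -4.6]
width: 0.0138
gripper_force: 40.0
```

```bash
python3 - <<'E'
from h import *
fx=np.array([.5757,.0101]);a=np.radians(1.6);R=np.array([[np.cos(a),-np.sin(a)],[np.sin(a),np.cos(a)]])
go([*(fx+R@[-.043,0]),.1295],-178.4)
f=grab('wrist'); P=monitor.get_state()['eef_pos']; d=R[:,0]
z0=P[2]-.0295
print('hub pred',proj(f,[[*(P[:2]-.057*d),z0+.042],[*(P[:2]-.02*d),z0+.031]]).round(1).tolist())
g=cv2.cvtColor(f['color'],cv2.COLOR_BGR2GRAY)
for r in range(80,200,10): print(r,g[r,200:310:4])
t=grab('top'); cv2.imwrite('pics/p9.png',np.hstack([f['color'],cv2.resize(t['color'][140:250,190:300],(288,384)) if 0 else t['color'][:,:][:, 100:388]]))
E
```

```text
t 31.45 at [0.5325 0.0093 0.1341] [ 1.7999e+02  1.0000e-02 -1.7819e+02] w 0.0138
turn [0.01 0.01 0.21] shift now-axes cm [-0.02 -0.04  0.46] after-turn axes [-0.02 -0.04  0.46]
hub pred [[253.2, 134.2], [253.1, 213.8]]
80 [187 190 191 192 195 252 255 255 255 255 255 255 255 255 255 255 255 255
 255 255 255 255 255 208 184 178 159 130]
90 [197 201 212 255 255 255 255 255 255 253 255 255 255 255 255 255 255 255
 255 255 255 255 255 255 255 245 135 130]
100 [199 255 255 255 255 254 255 255 255 255 255 255 255 255 255 255 255 255
 255 255 255 255 250 235 235 234 232 146]
110 [255 255 255 255 255 255 255 255 255 255 255 255 255 255 255 255 255 239
 238 237 237 235 234 231 216 231 229 227]
120 [255 255 254 255 255 255 255 253 253 254 247 237 237 237 237 237 236 236
 234 234 233 232 231 230 229 216 228 226]
130 [252 229 221 251 232 230 231 232 232 232 232 233 233 233 233 232 232 231
 230 230 229 228 228 227 225 221 223 227]
140 [227 228 218 228 229 229 231 231 231 231 232 232 232 232 232 232 231 231
 230 230 229 228 227 227 226 223 218 222]
150 [215 223 219 218 222 223 224 224 224 225 225 225 225 225 225 225 224 223
 223 223 222 222 221 219 218 203 223 222]
160 [112 182 220 219 216 221 221 222 222 223 223 224 223 223 223 223 222 222
 222 221 220 220 219 217 209 222 216 110]
170 [106 106 109 192 211 204 211 215 217 218 218 219 219 219 218 219 218 218
 218 218 217 215 204 211 208 123 105 108]
180 [102 102 102 105 104 121 199 215 216 199 205 208 211 212 213 211 211 207
 200 214 218 212 156 104 105 105 104 106]
190 [ 99  99  99 102 100 101 101 105 102 105 176 217 218 216 215 214 214 201
 104 104 103 104 103 101 104 104 103 105]
```

Everything is aligned, with the underside about 75 mm above the plate. I'll let it settle, check numerically that it's level from the scene view, then hand in.

Request:
{"api": "servo_tool", "payload": {"targets": [{"angular":[0,0,0],"xyz":[0,0,0.2],"claw":0.5},{"angular":[0,0,0],"xyz":[0,0,0.2],"claw":0.5},{"angular":[0,0,0],"xyz":[0,0,0],"claw":0.5},{"angular":[0,0,0],"xyz":[0,0,0],"claw":0.5},{"angular":[0,0,0],"xyz":[0,0,0],"claw":0.5},{"angular":[0,0,0],"xyz":[0,0,0],"claw":0.5},{"angular":[0,0,0],"xyz":[0,0,0],"claw":0.5},{"angular":[0,0,0],"xyz":[0,0,0],"claw":0.5}]}}

```text
t: 32.35
eef_pos: [0.5321, 0.0064, 0.1306]
ee_rot: [3.142, 0.0, -3.114]
force: [0.5, 0.4, -4.0]
width: 0.0138
gripper_force: 40.0
```

```bash
python3 - <<'E'
from h import *
a=np.radians(1.6);d=np.array([np.cos(a),np.sin(a)]); st=monitor.get_state(); P=st['eef_pos']; z0=P[2]-.0295; B=P[:2]
print(P,np.abs(st['qd']).max(),st['moment'],st['width'])
s=grab('scene'); g=s['color'].astype(int).mean(2)
E=B+.143*d
p=proj(s,[[*E,z0+.034],[*E,z0],[*(B+.06*d),z0+.022]]); print('pred small top,bottom,bar',p.round(1).tolist())
c=p[0].astype(int)
for r in range(c[1]-12,c[1]+24,2): print(r,c[0]-16,g[r,c[0]-16:c[0]+17:2].astype(int))
E
```

```text
[0.5321359  0.00643757 0.13056115] 0.0016083455302007433 [-0.00543714 -0.01698198  0.00881008] 0.013790136246581293
pred small top,bottom,bar [[281.5, 178.7], [280.8, 191.4], [248.8, 169.8]]
166 265 [142 144 145 142 140 140 139 142 142 142 140 140 139 143 142 140 142]
168 265 [140 140 141 144 144 142 142 140 140 140 136 139 141 143 142 143 142]
170 265 [157 146 139 143 144 143 140 142 142 140 138 139 144 145 143 143 145]
172 265 [206 193 167 154 147 144 140 145 144 142 141 146 145 146 144 142 143]
174 265 [215 214 207 200 182 159 150 144 146 144 141 143 145 143 140 140 143]
176 265 [185 205 214 215 210 193 184 183 184 176 157 140 138 140 141 142 142]
178 265 [130 148 172 197 200 181 206 213 214 213 198 156 145 146 142 145 143]
180 265 [127 128 131 137 143 149 202 215 213 213 204 168 164 152 148 146 144]
182 265 [161 145 130 127 126 124 155 184 194 185 162 141 154 157 163 155 147]
184 265 [208 199 175 149 154 147 125 133 141 136 128 128 129 132 146 157 159]
186 265 [209 214 213 202 203 168 125 128 128 128 131 149 142 129 128 129 139]
188 265 [167 196 207 215 210 164 125 128 128 126 139 197 197 168 151 143 130]
190 265 [107 125 151 185 203 161 124 127 127 125 145 209 218 214 211 199 169]
192 265 [100 102 103 119 147 140 121 126 128 128 164 214 218 217 219 218 214]
194 265 [100 101  99  99 103 106 114 120 129 153 202 216 219 218 218 218 218]
196 265 [ 99 102  99 102 100 102 101 105 111 142 187 212 217 219 218 216 217]
198 265 [101 101  99  99 101  98 102  98 103 107 124 154 180 203 217 218 217]
200 265 [ 98 102 101 100 101 100 101 100 101 112 132 122 116 136 174 202 204]
```

```bash
python3 -c "
from station import order
print(order.job_done())"
```

```text
the job is handed in; nothing more can be done
None
```

The job is handed in, with no verdict returned: the stubs are in the tray and the scraper is upright on the bench. The lamp arm is held level about 7 cm above the plate, in line with it. The weak point is the stubs, which lie on their sides by the plate wall, only about 1 mm inside the tray limit by my measurement.

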